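Unload the drill fixture into the inspection tray in reverse order

TASK

Move the four drilled parts from the nests on the fixture rail into the red tray in reverse order, one to a compartment: the part nearest the robot on the rail goes into the compartment farthest from the robot, the next into the one before it, and so on, so that the inspector can tell which nest each came from. Stand every part upright on the compartment floor, and set the parts down rather than dropping them.

Things in the scene. Friction and masses are not known exactly. Their poses are not given: they have to be found in the camera images.
- bushing: Loose steel flanged bushing, round: flange 34 mm diameter and 9 mm high at the foot, barrel 27 mm diameter above it up to 48 mm, dark bore 17 mm across seen in its top. Stands upright, axis vertical (+z up), origin at the centre of its underside. Grip the barrel about 36 mm above the origin. About 0.13 to 0.25 kg, as for the other parts.
- spindle: Loose steel stepped spindle, round: foot 34 mm diameter and 20 mm high, a short cone to 24 mm, then a slim 18 mm diameter stem up to 70 mm. Stands upright, axis vertical (+z up), origin at the centre of its underside. Grip the stem about 52 mm above the origin.
- knob: Loose steel knob shaped like a mushroom: foot 32 mm diameter and 6 mm high, stalk 22 mm diameter, ribbed round head 38 mm diameter from 28 to 50 mm. Stands upright, axis vertical (+z up), origin at the centre of its underside. Grip the head about 40 mm above the origin.
- hexplug: Loose steel hexagon plug: hexagonal foot 32 mm across flats (37 mm over corners) and 22 mm high, with a round neck 22 mm diameter above it up to 58 mm. Stands upright, axis vertical (+z up), origin at the centre of its underside. Grip the round neck about 46 mm above the origin.
- nest_round: Dark steel nest with a round rim, 51 mm across. Fixed to the rail. Origin: centre of its underside, 12 mm above the table. The recess floor, on which the part stands, is 4 mm above the origin (16 mm above the table), the rim 9 mm above the origin, the recess 43 mm across. At the start the bushing stands in it, wherever along the rail this nest is.
- nest_square: Dark steel nest with a square rim, 51 mm wide. Fixed to the rail. Origin: centre of its underside, 12 mm above the table. The recess floor, on which the part stands, is 4 mm above the origin (16 mm above the table), the rim 9 mm above the origin, the recess 43 mm across. At the start the spindle stands in it, wherever along the rail this nest is.
- nest_hex: Dark steel nest with a hexagonal rim, 51 mm across flats. Fixed to the rail. Origin: centre of its underside, 12 mm above the table. The recess floor, on which the part stands, is 4 mm above the origin (16 mm above the table), the rim 9 mm above the origin, the recess 43 mm across. At the start the knob stands in it, wherever along the rail this nest is.
- nest_open: Dark steel nest with a square rim open on one side (+y of the rail), 51 mm wide. Fixed to the rail. Origin: centre of its underside, 12 mm above the table. The recess floor, on which the part stands, is 4 mm above the origin (16 mm above the table), the rim 9 mm above the origin, the recess 43 mm across. At the start the hexplug stands in it, wherever along the rail this nest is.
- rail: Fixed aluminium fixture rail, 275 x 62 x 12 mm, that carries the four nests in a row. Origin: centre of its underside, on the table. Its x axis runs along the row and points away from the robot (turned up to 0.4 rad from straight ahead). The nests stand, in any order, at x = -97.5, -32.5, 32.5 and 97.5 mm, y = 0 in its frame.
- tray: Fixed red plastic tray left or right of the rail, 265 x 70 mm, walls 12 mm high and 5 mm thick, floor 5 mm above the table, with a row of four empty compartments 60 x 60 mm inside. Origin: centre of its underside, on the table. Its x axis runs along the row, away from the robot (within 0.4 rad). Compartment centres: x = -97.5, -32.5, 32.5, 97.5 mm, y = 0.
Not all that is in view belongs to the job. Leave any pink or turquoise look-alike of the bushing alone.

How it is judged:
By the outcome, as a careful person would: the job done as asked, in the order asked, and still so for the second after the job is handed in, with the robot touching nothing.
It also fails if it takes over 120 s, if anything falls off the work surface, if the arm or the gripper's body presses on something with over 40 N, if the wrist force passes 120 N, or if a joint passes its speed limit or range.

ROBOT

A 6-joint arm with a two-finger parallel gripper is mounted at the origin on the work surface. World frame = base frame: x ahead of the robot, y to its left, z up, the work surface at z = 0. Lengths are in mm, angles in degrees, forces in N, time in s.
With the tool pointing down it reaches from about 375 to 925 mm from the base axis. Payload 5.7 kg.
Tool frame: the origin (TCP) lies between the finger pads; the fingertips stand 8 mm ahead of it and the grasp point (between the pads) lies 11 mm behind it; z points along the fingers, y is the line along which they close (so a half turn about z gives the same grasp; the last joint's range is limited). The gripper opens to 88 mm and grips with 3 to 60 N. Pads are 20 mm wide; open, the fingers measure 115 mm over their backs; the gripper's body (75 mm by 178 mm) begins 61 mm behind the grasp point.
Start: joints at [61.186, 20.558, 86.54, -0, 72.909, -6.595], TCP at [226.882, 555.417, 230.623] pointing down, gripper open.
Joint ranges: [-170.27, 170.27], [-57.76, 135], [12.27, 136.19], [-55.21, 235.2], [11.17, 155.16], [-170.74, 170.74]. Speed limits (degrees/s): [136.94, 136.94, 180, 180, 180, 180].

INTERFACE

Orientations are given as [roll, pitch, yaw] about the fixed x, y, z axes, in that order (R = Rz(yaw) Ry(pitch) Rx(roll)).
In Python, from bench import monitor, snapshot, get_calibration, order gives the robot as it stands.
- The arm moves only by the tool apply_moves, never from a script. Its argument "rows" is a list of rows, each a list of 3 entries, a list of its own where there are three numbers: the finger opening in mm, from 0 to 87.8, then the shift along the tool's x, y, z scaled (see below), then the turn, a rotation vector about the tool's x, y, z scaled (see below). A call has 1 to 8 rows; each row shifts and turns the commanded pose from where the row before left it, along the tool's axes as they then stand; what a row does not reach is not made up. The controller multiplies each number of a shift by 30 mm and each number of a turn by 5 degrees. A row lasts 1/10 s, in which the tool goes at most 50 mm and 8.59 degrees, less where a joint would pass 70% of its speed; a pose out of reach is approached as far as the arm can. A call with a number of a shift or a turn outside -1 to 1 is refused whole. A call with a gripper value outside its range is refused whole. The fingers move at their own pace and stop on an object; the grip force is fixed at half the most. Time passes only in rows, so rows that do not move let the fingers close. It gives the time, the measured TCP pose, the force, the opening and the grip force at its end, in the units of the state.
- monitor.get_obs(): the state, without advancing time (a new reading comes with each control period).
- snapshot(name): name is "scene" or "side" or "wrist"; returns (picture, depth): 384x512x3 uint8, blue, green, red; 384x512 float32, mm along the optical axis (not along the pixel's ray), 0 where there is no reading.
- get_calibration(name): a dict with "K" (3x3 intrinsics, pixels), "dist" ([k1, k2, p1, p2, k3] as OpenCV has them; the pictures are not rectified), "position" and "rotation" of the camera in the world. Camera axes: x right, y down, z forward; pixel columns grow to the right and rows downward; lengths in mm; the calibration is good to about 2 mm. A picture is of the moment at which its call begins: read the wrist's pose just before it. get_calibration takes no time and is no camera call; for the wrist camera it gives the pose at the moment of the call.
- order.finish_job(): hands the job in; it is judged then, once.
The state is a dict: "clock": time; "joint_positions": joint angles; "qvel": joint speeds; "effort": joint torques, N m; "tcp_pos": TCP position; "ee_rot": TCP orientation; "wrist_force": force on the tool from outside, world axes, zero at the start; "wrist_torque": the same for the moment, N m; "grip_width": finger opening in mm; "grip_force": force on a finger pad.
Only numpy, scipy, OpenCV 4.12 (cv2) and the standard library are available. Lean on these libraries where they do the work, as an engineer would, in place of code of your own. Each camera call takes 0.05 s, during which the arm holds its last target. There are 200 camera calls.

## Working session

There is one attempt and no reset: what is moved stays moved. The work goes in short steps, Python scripts to look and compute and a tool call to move; the robot and the scene stay as the last step left them, time stands still between calls to the robot, and variables do not carry over. Pictures are saved under pics/ and viewed, at most 14 in all, crops included, and the job is handed in when it is done.

Besides the shell and the picture viewer there is one more tool, called after "Emit:" as name(argument=value, ...) on one line, values as JSON. apply_moves: Moves the arm, as the interface text tells. Shifts and turns lie within -1 to 1; 1 stands for 30 mm of shift or 5 degrees of turn. Its arguments: {"type":"object","properties":{"rows":{"type":"array","items":{"type":"array"}}},"required":["rows"]}

```bash
mkdir -p pics; ls; python3 - <<'E'
from bench import monitor, snapshot, get_calibration
import cv2, numpy as np
print(monitor.get_obs())
for n in ("scene","side"):
    c=get_calibration(n); print(n,c)
    p,d=snapshot(n); cv2.imwrite(f"pics/{n}0.png",p); np.save(f"pics/{n}0.npy",d)
E
```

```text
pics
{'clock': 0.0, 'joint_positions': array([ 6.11877805e+01,  2.05981106e+01,  8.65994930e+01,  3.35202270e-04,
        7.29080092e+01, -6.59553518e+00]), 'qvel': array([ 0.04819018, -0.0636063 ,  0.08894591,  0.01130437, -0.02053759,
        0.00333056]), 'effort': array([ 1.89450155e-03, -5.15381420e+01, -2.70732915e+01,  6.75778650e-02,
        3.50831437e-02, -1.29397417e-04]), 'tcp_pos': array([226.54789021, 554.84900534, 229.80440081]), 'ee_rot': array([-1.79895123e+02, -1.24487431e-02,  1.57783206e+02]), 'wrist_force': array([-0.34110305,  0.49987751, -1.17618231]), 'wrist_torque': array([0.0054995 , 0.00139805, 0.00644551]), 'grip_force': 0.0, 'grip_width': 88.04630593159258}
scene {'K': array([[393.36989463,   0.        , 257.96708587],
       [  0.        , 393.36989463, 195.43363422],
       [  0.        ,   0.        ,   1.        ]]), 'dist': array([0.02258831, 0.        , 0.        , 0.        , 0.        ]), 'position': array([ 808.69489628, -301.46044084,  707.01406376]), 'rotation': array([-150.84001946,   -0.50688816,   50.57755347])}
side {'K': array([[439.9939762 ,   0.        , 249.45632722],
       [  0.        , 439.9939762 , 184.72200736],
       [  0.        ,   0.        ,   1.        ]]), 'dist': array([0.03793408, 0.        , 0.        , 0.        , 0.        ]), 'position': array([204.93516823, 520.6718133 , 857.98719728]), 'rotation': array([-140.18512139,    0.24795425, -148.74412039])}
```

View pics/scene0.png

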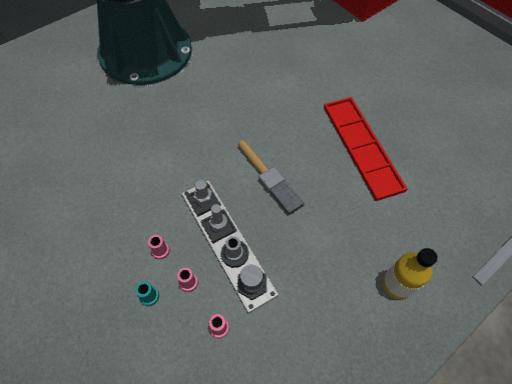

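View pics/side0.png

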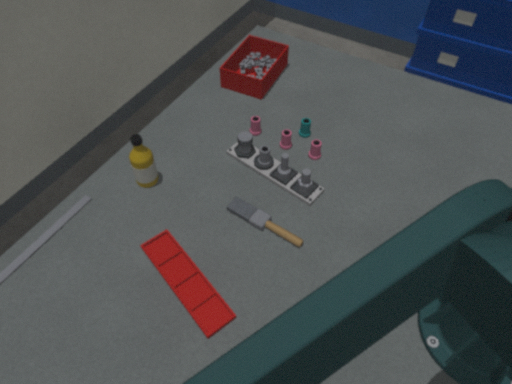

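The scene view shows the rail from (200,190) to (262,300). Nearest first it carries the hexplug (202,190), spindle (217,215), bushing (235,248) and knob (252,280). The red tray runs from (340,100) to (390,195), with a brush lying between at (270,180) and a bottle at (408,275). The side view agrees: tray at (187,283), parts from (245,143) to (305,178).

```bash
cat > h.py <<'E'
from bench import monitor, snapshot, get_calibration
import cv2, numpy as np
from scipy.spatial.transform import Rotation as Ro
def cam(n): 
    c=get_calibration(n); return c['K'],c['dist'],np.array(c['position']),Ro.from_euler('xyz',c['rotation'],degrees=True).as_matrix()
def rays(c,uv):
    q=cv2.undistortPoints(np.float64(uv).reshape(-1,1,2),c[0],c[1])[:,0]
    return np.c_[q,np.ones(len(q))]@c[3].T      # per unit optical depth
def plane(c,uv,z):
    r=rays(c,uv); return c[2]+r*((z-c[2][2])/r[:,2])[:,None]
def cloud(c,d):
    v,u=np.mgrid[:d.shape[0],:d.shape[1]]
    P=c[2]+rays(c,np.c_[u.ravel(),v.ravel()])*d.ravel()[:,None]
    P[d.ravel()==0]=np.nan
    return P.reshape(*d.shape,3)
def tri(c1,p1,c2,p2):
    A=[];b=[]
    for c,p in((c1,p1),(c2,p2)):
        r=rays(c,[p])[0]; r/=np.linalg.norm(r); M=np.eye(3)-np.outer(r,r); A.append(M); b.append(M@c[2])
    X=np.linalg.lstsq(np.vstack(A),np.hstack(b),rcond=None)[0]
    return X
def biggest(m):
    cs,_=cv2.findContours(m.astype(np.uint8),cv2.RETR_EXTERNAL,cv2.CHAIN_APPROX_NONE)
    return max(cs,key=cv2.contourArea)[:,0]
def box(P):
    (c,(w,h),a)=cv2.minAreaRect(np.float32(P[:,:2]))
    if w<h: w,h,a=h,w,a+90
    a=(a+90)%180-90
    return np.array(c),w,h,a
E
python3 - <<'E'
from h import *
for n in("scene","side"):
    c=cam(n); im=cv2.imread(f"pics/{n}0.png"); d=np.load(f"pics/{n}0.npy")
    P=cloud(c,d); hsv=cv2.cvtColor(im,cv2.COLOR_BGR2HSV)
    H,S,V=cv2.split(hsv)
    near=(np.hypot(P[...,0],P[...,1])<950)&(np.hypot(P[...,0],P[...,1])>300)&(P[...,2]<100)
    red=((H<6)|(H>174))&(S>200)&(V>90)&near
    b=biggest(red); print(n,'tray',box(plane(c,b,12)))
    wh=(S<40)&(V>165)&near&(P[...,2]<40)
    wh=cv2.morphologyEx(wh.astype(np.uint8),cv2.MORPH_CLOSE,np.ones((15,15)))
    b=biggest(wh); bx=box(plane(c,b,12)); print('rail',bx)
    a=np.radians(bx[3]); ex=np.array([np.cos(a),np.sin(a)]); ey=np.array([-ex[1],ex[0]])
    q=P[...,:2]-bx[0]
    lx,ly=q@ex,q@ey
    for x in(-97.5,-32.5,32.5,97.5):
        m=(abs(lx-x)<28)&(abs(ly)<40)&(P[...,2]>40)
        z=P[...,2][m]; 
        if not len(z): print('none');continue
        zt=np.percentile(z,92); mm=m&(P[...,2]>zt-4); v,u=np.nonzero(mm)
        print(x,'top',zt.round(1),len(v),'px',u.mean().round(1),v.mean().round(1),'xyz',P[mm].mean(0).round(1),'loc',(bx[0]+x*ex).round(1))
    tb=(P[...,2]>15)&near; 
    t=P[250:330,380:435] if n=='scene' else P[130:190,125:160]
    print('bottle max z',np.nanmax(t[...,2]))
    br=P[140:215,235:305] if n=='scene' else P[195:250,225:305]
    zz=br[...,2]; print('brush z',np.nanpercentile(zz,[50,90,97]))
E
```

```text
scene tray (array([557.58190918, 208.42652893]), 264.3240661621094, 70.71739196777344, -20.31012725830078)
rail (array([ 528.70300293, -154.60354614]), 228.61305236816406, 60.61513900756836, -9.197792053222656)
-97.5 top 75.9 80 px 199.6 184.0 xyz [ 452.  -142.    74.5] loc [ 432.5 -139. ]
-32.5 top 87.7 72 px 215.1 208.1 xyz [ 516.7 -152.6   86.6] loc [ 496.6 -149.4]
32.5 top 66.4 145 px 231.6 242.1 xyz [ 578.6 -164.7   64.8] loc [ 560.8 -159.8]
97.5 top 68.4 262 px 249.0 272.8 xyz [ 641.6 -176.3   66.8] loc [ 624.9 -170.2]
bottle max z 152.8183616064465
brush z [ 1.13499943 18.83701991 20.66838651]
side tray (array([566.7923584, 206.21138  ]), 3.360116720199585, 1.5069159269332886, -13.878486633300781)Traceback (most recent call last):
  File "<stdin>", line 11, in <module>
  File "h.py", line 24, in biggest
    return max(cs,key=cv2.contourArea)[:,0]
           ~~~^^^^^^^^^^^^^^^^^^^^^^^^
ValueError: max() iterable argument is empty
```

```bash
python3 - <<'E'
from h import *
T=np.array([[452,-142],[516.7,-152.6],[578.6,-164.7],[641.6,-176.3]]); S1=[(199.6,184),(215.1,208.1),(231.6,242.1),(249,272.8)]
c1=cam("scene");c=cam("side"); im=cv2.imread("pics/side0.png"); d=np.load("pics/side0.npy"); P=cloud(c,d)
H,S,V=cv2.split(cv2.cvtColor(im,cv2.COLOR_BGR2HSV))
R=np.hypot(P[...,0],P[...,1])
print(im[283,187],im[300,200],P[283,187])
red=((H<8)|(H>172))&(S>150)&(V>60)&(np.abs(P[...,0]-560)<170)&(np.abs(P[...,1]-208)<110)
print('tray',box(plane(c,biggest(red),12)))
for t,s in zip(T,S1):
    m=(np.hypot(P[...,0]-t[0],P[...,1]-t[1])<28)&(P[...,2]>40)
    zt=np.percentile(P[...,2][m],92); mm=m&(P[...,2]>zt-4); v,u=np.nonzero(mm)
    print('top',zt.round(1),len(v),'px',u.mean().round(1),v.mean().round(1),'xyz',P[mm].mean(0).round(1),'tri',tri(c1,s,c,(u.mean(),v.mean())).round(1))
E
```

```text
[ 33  39 151] [ 32  40 151] [549.45053718 215.72527047   5.55891158]
tray (array([556.08831787, 211.97276306]), 265.0509033203125, 69.01524353027344, -20.476119995117188)
top 75.8 55 px 306.2 171.6 xyz [ 452.3 -139.8   74.8] tri [ 452.1 -141.4   73.7]
top 87.4 38 px 284.9 155.6 xyz [ 515.7 -149.7   86.4] tri [ 516.1 -151.8   84.5]
top 66.5 63 px 264.4 148.7 xyz [ 579.6 -162.5   65.4] tri [ 579.4 -164.1   64.4]
top 68.5 125 px 244.7 136.1 xyz [ 645.3 -174.4   67. ] tri [ 643.5 -175.3   67.5]
```

```bash
cat >> h.py <<'E'
def go(*wps):
    o=monitor.get_obs(); p=np.array(o['tcp_pos']); R=Ro.from_euler('xyz',o['ee_rot'],degrees=True)
    print('at',p.round(1),o['ee_rot'].round(2),'t',round(o['clock'],1))
    for w in wps:
        G=Ro.from_euler('xyz',[180,0,w[3]],degrees=True)
        t=np.degrees((R.inv()*G).as_rotvec())/5; s=G.inv().apply(np.array(w[:3])-p)/30
        print(w,'turn first',t.round(2),'then shift',s.round(2),'norm',np.linalg.norm(s).round(1)); p=np.array(w[:3],float);R=G
E
python3 - <<'E'
from h import *
c=cam("scene"); im=cv2.imread("pics/scene0.png"); P=cloud(c,np.load("pics/scene0.npy"))
for n,(u,v) in dict(bottletop=(427,257),bottle=(410,270),d1=(158,241),d2=(187,273),d3=(218,320),d4=(147,286),brush1=(243,146),brush2=(293,205)).items(): print(n,P[v,u].round(0))
go((540,200,230,169.9),(462,-120,200,169.9),(452,-141.3,150,169.9))
E
```

```text
bottletop [812.  28. 150.]
bottle [809.  15. 108.]
d1 [ 488. -262.   50.]
d2 [ 569. -255.   48.]
d3 [ 667. -261.   50.]
d4 [ 546. -320.   50.]
brush1 [402.  -1.  20.]
brush2 [576. -12.  17.]
at [226.6 554.9 229.9] [-1.7991e+02 -1.0000e-02  1.5778e+02] t 0.1
(540, 200, 230, 169.9) turn first [-0.02 -0.   -2.42] then shift [-12.36  -9.81  -0.  ] norm 15.8
(462, -120, 200, 169.9) turn first [0. 0. 0.] then shift [  0.69 -10.96   1.  ] norm 11.0
(452, -141.3, 150, 169.9) turn first [0. 0. 0.] then shift [ 0.2  -0.76  1.67] norm 1.8
```

Emit:
apply_moves(rows=[[60, [0, 0, 0], [0, 0, -0.8]], [60, [0, 0, 0], [0, 0, -0.8]], [60, [0, 0, 0], [0, 0, -0.82]], [60, [-0.9, -0.7, 0], [0, 0, 0]], [60, [-0.9, -0.7, 0], [0, 0, 0]], [60, [-0.9, -0.7, 0], [0, 0, 0]], [60, [-0.9, -0.7, 0], [0, 0, 0]], [60, [-0.9, -0.7, 0], [0, 0, 0]]])

```text
clock: 0.9
tcp_pos: [341.8, 427.1, 230.3]
ee_rot: [-180.0, -0.0, 169.9]
wrist_force: [-0.5, 0.5, 0.6]
grip_width: 59.8
grip_force: 0.0
```

Emit:
apply_moves(rows=[[60, [-1, -0.8, 0], [0, 0, 0]], [60, [-1, -0.8, 0], [0, 0, 0]], [60, [-1, -0.8, 0], [0, 0, 0]], [60, [-1, -0.8, 0], [0, 0, 0]], [60, [-1, -0.8, 0], [0, 0, 0]], [60, [-1, -0.8, 0], [0, 0, 0]], [60, [-1, -0.8, 0], [0, 0, 0]], [60, [-0.86, -0.7, 0], [0, 0, 0]]])

```text
clock: 1.7
tcp_pos: [541.1, 199.1, 230.3]
ee_rot: [-180.0, -0.0, 169.8]
wrist_force: [1.1, 0.6, 0.8]
grip_width: 60.1
grip_force: 0.0
```

Emit:
apply_moves(rows=[[60, [0, -1, 0], [0, 0, 0]], [60, [0, -1, 0], [0, 0, 0]], [60, [0, -1, 0], [0, 0, 0]], [60, [0, -1, 0], [0, 0, 0]], [60, [0, -1, 0], [0, 0, 0]], [60, [0, -1, 0], [0, 0, 0]], [60, [0, -1, 0], [0, 0, 0]], [60, [0, -1, 0], [0, 0, 0]]])

```text
clock: 2.5
tcp_pos: [497.4, -36.5, 230.4]
ee_rot: [-180.0, -0.0, 169.9]
wrist_force: [1.0, -0.6, -0.8]
grip_width: 60.2
grip_force: 0.0
```

```bash
python3 - <<'E'
from h import *
c=cam("wrist"); p,d=snapshot("wrist"); cv2.imwrite("pics/w1.png",p); np.save("pics/w1.npy",d); np.save("pics/w1c.npy",np.array(c,dtype=object),allow_pickle=True)
P=cloud(c,d)
for t in([452.1,-141.2],[516.2,-151.8],[579.2,-163.9],[643.5,-175.4]):
    m=(np.hypot(P[...,0]-t[0],P[...,1]-t[1])<28)&(P[...,2]>40)
    if m.sum()>20: 
        zt=np.percentile(P[...,2][m],90);mm=m&(P[...,2]>zt-4);v,u=np.nonzero(mm);print(mm.sum(),zt,P[mm].mean(0).round(1),u.mean(),v.mean())
go((452,-141.3,120,169.9),(452,-141.3,51,169.9))
E
```

```text
354 74.18980969520844 [ 453.7 -141.1   73.4] 147.8728813559322 160.05649717514123
216 85.87864196433623 [ 517.  -151.7   85.2] 150.55555555555554 222.34722222222223
131 64.36542951852651 [ 574.6 -168.3   63.5] 156.3969465648855 262.9770992366412
at [496.9 -40.1 230.4] [-1.7981e+02 -5.0000e-02  1.6984e+02] t 2.5
(452, -141.3, 120, 169.9) turn first [-0.04 -0.01 -0.01] then shift [ 0.88 -3.58  3.68] norm 5.2
(452, -141.3, 51, 169.9) turn first [0. 0. 0.] then shift [ 0.  -0.   2.3] norm 2.3
```

Emit:
apply_moves(rows=[[60, [0.22, -0.9, 0.4], [0, 0, 0]], [60, [0.22, -0.9, 0.4], [0, 0, 0]], [60, [0.22, -0.9, 0.4], [0, 0, 0]], [60, [0.2, -0.88, 0.48], [0, 0, 0]], [60, [0, 0, 1], [0, 0, 0]], [60, [0, 0, 1], [0, 0, 0]], [60, [0, 0, 0], [0, 0, 0]], [60, [0, 0, 0], [0, 0, 0]]])

```text
clock: 3.35
tcp_pos: [453.4, -136.3, 120.2]
ee_rot: [180.0, -0.1, 169.9]
wrist_force: [-0.1, 0.1, 0.0]
grip_width: 60.0
grip_force: 0.0
```

```bash
python3 - <<'E'
from h import *
c=cam("wrist"); p,d=snapshot("wrist"); cv2.imwrite("pics/w2.png",p)
go((452.9,-141.2,51,169.9))
E
```

```text
at [ 454.3 -136.6  121. ] [-1.7999e+02  2.0000e-02  1.6990e+02] t 3.4
(452.9, -141.2, 51, 169.9) turn first [-0.  0. -0.] then shift [ 0.02 -0.16  2.33] norm 2.3
```

View pics/w2.png

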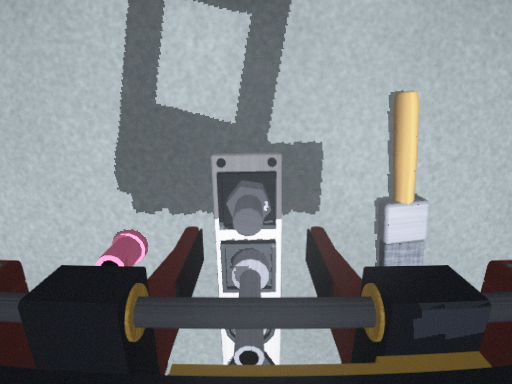

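The wrist view shows the hexplug's neck at (248,215) between the fingertips (200,235) and (310,235), slightly left of centre. That agrees with the computed 4.6 mm correction. The spindle is next at (250,270).

Emit:
apply_moves(rows=[[60, [0.02, -0.16, 0.2], [0, 0, 0]], [60, [0, 0, 0.5], [0, 0, 0]], [60, [0, 0, 0.5], [0, 0, 0]], [60, [0, 0, 0.5], [0, 0, 0]], [60, [0, 0, 0.4], [0, 0, 0]], [60, [0, 0, 0.23], [0, 0, 0]], [60, [0, 0, 0], [0, 0, 0]], [60, [0, 0, 0], [0, 0, 0]]])

```text
clock: 4.2
tcp_pos: [452.9, -141.5, 50.9]
ee_rot: [-180.0, 0.1, 169.9]
wrist_force: [-0.1, 0.6, -0.2]
grip_width: 59.6
grip_force: 0.0
```

Emit:
apply_moves(rows=[[10, [0, 0, 0], [0, 0, 0]], [10, [0, 0, 0], [0, 0, 0]], [10, [0, 0, 0], [0, 0, 0]], [10, [0, 0, 0], [0, 0, 0]], [10, [0, 0, 0], [0, 0, 0]], [10, [0, 0, 0], [0, 0, 0]]])

```text
clock: 4.8
tcp_pos: [452.4, -141.2, 50.4]
ee_rot: [-180.0, -0.0, 169.9]
wrist_force: [-0.8, 1.0, 1.1]
grip_width: 20.9
grip_force: 30.0
```

```bash
python3 - <<'E'
from h import *
go((452.4,-141.2,145,169.9),(648.4,176,145,159.6),(648.4,176,43,159.6))
E
```

```text
at [ 452.4 -141.2   50.4] [-180.     -0.    169.88] t 4.8
(452.4, -141.2, 145, 169.9) turn first [-0. -0. -0.] then shift [-0.    0.   -3.15] norm 3.2
(648.4, 176, 145, 159.6) turn first [ 0.   -0.    2.06] then shift [-2.44 12.19  0.  ] norm 12.4
(648.4, 176, 43, 159.6) turn first [0. 0. 0.] then shift [ 0.  -0.   3.4] norm 3.4
```

Emit:
apply_moves(rows=[[10, [0, 0, -0.3], [0, 0, 0]], [10, [0, 0, -0.5], [0, 0, 0]], [10, [0, 0, -0.6], [0, 0, 0]], [10, [0, 0, -0.6], [0, 0, 0]], [10, [0, 0, -0.6], [0, 0, 0]], [10, [0, 0, -0.5], [0, 0, 0]], [10, [0, 0, 0], [0, 0, 0]]])

```text
clock: 5.5
tcp_pos: [453.6, -141.8, 145.4]
ee_rot: [-179.9, 0.2, 169.9]
wrist_force: [0.2, 0.3, -2.3]
grip_width: 21.6
grip_force: 30.0
```

Emit:
apply_moves(rows=[[10, [0, 0, 0], [0, 0, 0.5]], [10, [0, 0, 0], [0, 0, 0.5]], [10, [0, 0, 0], [0, 0, 0.5]], [10, [0, 0, 0], [0, 0, 0.56]], [10, [-0.1, 0.5, 0], [0, 0, 0]], [10, [-0.15, 0.75, 0], [0, 0, 0]], [10, [-0.15, 0.75, 0], [0, 0, 0]], [10, [-0.15, 0.75, 0], [0, 0, 0]]])

```text
clock: 6.3
tcp_pos: [496.3, -68.8, 142.6]
ee_rot: [-180.0, -0.1, 159.6]
wrist_force: [0.1, 0.2, -2.8]
grip_width: 21.7
grip_force: 30.0
```

Emit:
apply_moves(rows=[[10, [-0.16, 0.8, 0], [0, 0, 0]], [10, [-0.16, 0.8, 0], [0, 0, 0]], [10, [-0.16, 0.8, 0], [0, 0, 0]], [10, [-0.16, 0.8, 0], [0, 0, 0]], [10, [-0.16, 0.8, 0], [0, 0, 0]], [10, [-0.16, 0.8, 0], [0, 0, 0]], [10, [-0.16, 0.8, 0], [0, 0, 0]], [10, [-0.16, 0.8, 0], [0, 0, 0]]])

```text
clock: 7.1
tcp_pos: [599.2, 97.7, 142.2]
ee_rot: [-179.9, -0.1, 159.6]
wrist_force: [0.9, -0.7, -2.0]
grip_width: 21.9
grip_force: 30.0
```

Emit:
apply_moves(rows=[[10, [-0.16, 0.8, 0], [0, 0, 0]], [10, [-0.16, 0.8, 0], [0, 0, 0]], [10, [-0.16, 0.8, 0], [0, 0, 0]], [10, [-0.13, 0.64, 0], [0, 0, 0]], [10, [0, 0, 0.3], [0, 0, 0]], [10, [0, 0, 0.6], [0, 0, 0]], [10, [0, 0, 0.6], [0, 0, 0]], [10, [0, 0, 0], [0, 0, 0]]])

```text
clock: 7.9
tcp_pos: [644.9, 174.6, 94.3]
ee_rot: [-179.8, -0.4, 159.6]
wrist_force: [-0.7, 0.3, -2.0]
grip_width: 21.8
grip_force: 30.0
```

```bash
python3 - <<'E'
from h import *
c=cam("wrist"); p,d=snapshot("wrist"); cv2.imwrite("pics/w3.png",p)
H,S,V=cv2.split(cv2.cvtColor(p,cv2.COLOR_BGR2HSV)); P=cloud(c,d)
print('cam',c[2])
red=((H<6)|(H>174))&(S>180)&(V>110); v,u=np.nonzero(red&(P[...,2]<20)); print(len(v),np.nanmedian(P[v,u],0))
go((648.4,176,43,159.6))
E
```

```text
cam [574.84616034 200.49787405 248.44101255]
16641 [573.15385012 198.61019619   4.7611268 ]
at [646.1 174.9  96. ] [-179.83   -0.26  159.56] t 8.0
(648.4, 176, 43, 159.6) turn first [-0.03 -0.05 -0.01] then shift [-0.06  0.06  1.77] norm 1.8
```

View pics/w3.png

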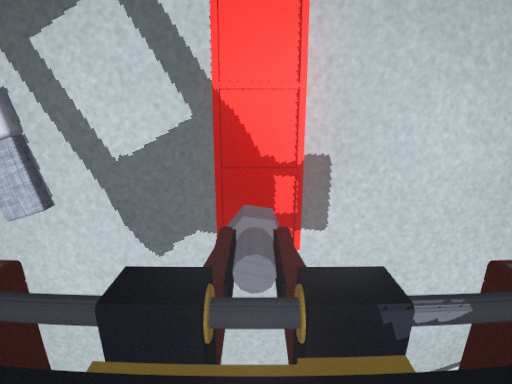

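The hexplug hangs at (255,230), over the tray's last compartment, between the side walls at columns 217 and 300.

Emit:
apply_moves(rows=[[10, [-0.06, 0.06, 0.3], [0, 0, 0]], [10, [0, 0, 0.5], [0, 0, 0]], [10, [0, 0, 0.5], [0, 0, 0]], [10, [0, 0, 0.3], [0, 0, 0]], [10, [0, 0, 0.1], [0, 0, 0]], [10, [0, 0, 0], [0, 0, 0]], [10, [0, 0, 0], [0, 0, 0]]])

```text
clock: 8.65
tcp_pos: [651.2, 177.1, 47.6]
ee_rot: [180.0, 0.0, 159.6]
wrist_force: [-0.1, -0.3, -1.1]
grip_width: 21.4
grip_force: 30.0
```

Emit:
apply_moves(rows=[[10, [0, 0, 0.05], [0, 0, 0]], [10, [0, 0, 0], [0, 0, 0]], [10, [0, 0, 0], [0, 0, 0]]])

```text
clock: 8.95
tcp_pos: [651.1, 177.0, 46.2]
ee_rot: [180.0, 0.0, 159.6]
wrist_force: [0.0, -0.1, -2.9]
grip_width: 21.3
grip_force: 30.0
```

Emit:
apply_moves(rows=[[10, [0.09, 0, 0.08], [0, 0, 0]], [10, [0, 0, 0.06], [0, 0, 0]], [10, [0, 0, 0], [0, 0, 0]], [10, [0, 0, 0], [0, 0, 0]]])

```text
clock: 9.35
tcp_pos: [648.2, 177.9, 41.5]
ee_rot: [-180.0, -0.0, 159.6]
wrist_force: [-0.5, -0.2, -2.1]
grip_width: 21.2
grip_force: 30.0
```

Emit:
apply_moves(rows=[[10, [0, 0, 0.03], [0, 0, 0]], [10, [0, 0, 0], [0, 0, 0]], [10, [0, 0, 0], [0, 0, 0]]])

```text
clock: 9.65
tcp_pos: [648.4, 177.9, 40.7]
ee_rot: [-180.0, 0.0, 159.6]
wrist_force: [0.3, -0.7, -2.1]
grip_width: 21.6
grip_force: 30.0
```

Emit:
apply_moves(rows=[[10, [0, 0, 0.03], [0, 0, 0]], [10, [0, 0, 0], [0, 0, 0]], [10, [0, 0, 0], [0, 0, 0]]])

```text
clock: 9.95
tcp_pos: [648.3, 177.9, 39.8]
ee_rot: [-180.0, -0.0, 159.6]
wrist_force: [-0.9, 0.3, -2.6]
grip_width: 21.4
grip_force: 30.0
```

Emit:
apply_moves(rows=[[10, [0, 0, 0.02], [0, 0, 0]], [10, [0, 0, 0.02], [0, 0, 0]], [10, [0, 0, 0], [0, 0, 0]], [10, [0, 0, 0], [0, 0, 0]]])

```text
clock: 10.35
tcp_pos: [648.5, 178.0, 39.5]
ee_rot: [180.0, 0.0, 159.6]
wrist_force: [-1.8, 0.5, 4.8]
grip_width: 21.4
grip_force: 30.0
```

Emit:
apply_moves(rows=[[26, [0, 0, 0], [0, 0, 0]], [30, [0, 0, 0], [0, 0, 0]], [45, [0, 0, 0], [0, 0, 0]], [60, [0, 0, 0], [0, 0, 0]], [60, [0, 0, -0.4], [0, 0, 0]], [60, [0, 0, -1], [0, 0, 0]], [60, [0, 0, -1], [0, 0, 0]], [60, [0, 0, -1], [0, 0, 0]]])

```text
clock: 11.15
tcp_pos: [648.4, 177.9, 142.4]
ee_rot: [180.0, 0.0, 159.6]
wrist_force: [0.8, -0.1, 0.7]
grip_width: 60.0
grip_force: 0.0
```

```bash
python3 - <<'E'
from h import *
p,d=snapshot("scene"); cv2.imwrite("pics/s2.png",p[60:260,280:460].repeat(3,0).repeat(3,1))
P=cloud(cam("scene"),d); m=(np.hypot(P[...,0]-648,P[...,1]-177)<25)&(P[...,2]>55)&(P[...,2]<75); print(m.sum(),P[m].mean(0) if m.any() else 0)
go((648.4,177,145,169.9),(516.4,-151.8,145,169.9),(516.4,-151.8,57,169.9))
E
```

```text
105 [649.62092509 175.1593456   62.0631744 ]
at [651.5 178.5 148.2] [179.76   0.42 159.58] t 11.2
(648.4, 177, 145, 169.9) turn first [ 0.04  0.09 -2.06] then shift [ 0.09 -0.07  0.11] norm 0.2
(516.4, -151.8, 145, 169.9) turn first [0. 0. 0.] then shift [  2.41 -11.56  -0.  ] norm 11.8
(516.4, -151.8, 57, 169.9) turn first [0. 0. 0.] then shift [ 0.   -0.    2.93] norm 2.9
```

View pics/s2.png

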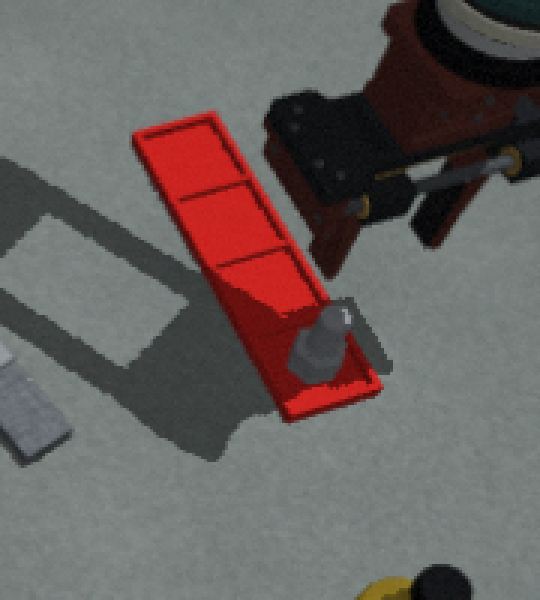

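The crop shows the hexplug standing upright at (320,345) in the far compartment, fingers clear. On to the spindle.

Emit:
apply_moves(rows=[[60, [0, 0, 0], [0, 0, -0.7]], [60, [0, 0, 0], [0, 0, -0.7]], [60, [0, 0, 0], [0, 0, -0.66]], [60, [0.2, -0.96, 0], [0, 0, 0]], [60, [0.2, -0.96, 0], [0, 0, 0]], [60, [0.2, -0.96, 0], [0, 0, 0]], [60, [0.2, -0.96, 0], [0, 0, 0]], [60, [0.2, -0.96, 0], [0, 0, 0]]])

```text
clock: 12.0
tcp_pos: [593.3, 40.5, 141.4]
ee_rot: [180.0, 0.1, 169.9]
wrist_force: [0.3, 0.3, 0.2]
grip_width: 59.9
grip_force: 0.0
```

Emit:
apply_moves(rows=[[60, [0.2, -0.96, 0], [0, 0, 0]], [60, [0.2, -0.96, 0], [0, 0, 0]], [60, [0.2, -0.96, 0], [0, 0, 0]], [60, [0.2, -0.96, 0], [0, 0, 0]], [60, [0.2, -0.96, 0], [0, 0, 0]], [60, [0.2, -0.96, 0], [0, 0, 0]], [60, [0.2, -0.96, 0], [0, 0, 0]], [60, [0, 0, 0], [0, 0, 0]]])

```text
clock: 12.8
tcp_pos: [516.1, -152.4, 141.4]
ee_rot: [-179.9, 0.0, 169.7]
wrist_force: [0.2, 0.7, -0.1]
grip_width: 60.6
grip_force: 0.0
```

Emit:
apply_moves(rows=[[60, [0, 0, 0], [0, 0, 0]], [60, [0, 0, 0], [0, 0, 0]]])

```text
clock: 13.0
tcp_pos: [517.1, -149.0, 141.0]
ee_rot: [180.0, 0.0, 169.9]
wrist_force: [0.2, -0.2, 0.9]
grip_width: 60.0
grip_force: 0.0
```

```bash
python3 - <<'E'
from h import *
c=cam("wrist"); p,d=snapshot("wrist"); P=cloud(c,d)
for t in([516.2,-151.8],[579.2,-163.9]):
    m=(np.hypot(P[...,0]-t[0],P[...,1]-t[1])<22)&(P[...,2]>50)&(P[...,2]<92)
    if m.sum()>20: 
        zt=np.percentile(P[...,2][m],90);mm=m&(P[...,2]>zt-4);print(mm.sum(),zt,P[mm].mean(0).round(1))
go((516.4,-151.8,57,169.9))
E
```

```text
459 86.07165441433581 [ 516.9 -152.    85.3]
702 64.58801946300537 [ 580.1 -164.4   63.7]
at [ 517.2 -148.8  140.9] [1.7999e+02 2.0000e-02 1.6993e+02] t 13.1
(516.4, -151.8, 57, 169.9) turn first [0.   0.   0.01] then shift [ 0.01 -0.1   2.8 ] norm 2.8
```

Emit:
apply_moves(rows=[[60, [0, -0.1, 0.3], [0, 0, 0]], [60, [0, 0, 0.6], [0, 0, 0]], [60, [0, 0, 0.6], [0, 0, 0]], [60, [0, 0, 0.6], [0, 0, 0]], [60, [0, 0, 0.5], [0, 0, 0]], [60, [0, 0, 0.2], [0, 0, 0]], [60, [0, 0, 0], [0, 0, 0]], [60, [0, 0, 0], [0, 0, 0]]])

```text
clock: 13.85
tcp_pos: [516.5, -152.5, 56.8]
ee_rot: [-180.0, 0.0, 169.9]
wrist_force: [0.3, -0.1, 0.6]
grip_width: 59.9
grip_force: 0.0
```

Emit:
apply_moves(rows=[[8, [0, 0, 0], [0, 0, 0]], [8, [0, 0, 0], [0, 0, 0]], [8, [0, 0, 0], [0, 0, 0]], [8, [0, 0, 0], [0, 0, 0]], [8, [0, 0, 0], [0, 0, 0]], [8, [0, 0, 0], [0, 0, 0]], [8, [0, 0, 0], [0, 0, 0]]])

```text
clock: 14.55
tcp_pos: [516.2, -152.6, 56.7]
ee_rot: [-180.0, -0.0, 169.9]
wrist_force: [0.6, -0.4, 1.6]
grip_width: 17.1
grip_force: 30.0
```

Emit:
apply_moves(rows=[[8, [0, 0, -0.3], [0, 0, 0]], [8, [0, 0, -0.5], [0, 0, 0]], [8, [0, 0, -0.6], [0, 0, 0]], [8, [0, 0, -0.6], [0, 0, 0]], [8, [0, 0, -0.6], [0, 0, 0]], [8, [0, 0, -0.4], [0, 0, 0]], [8, [0, 0, 0], [0, 0, 0]], [8, [0, 0, 0], [0, 0, 0]]])

```text
clock: 15.35
tcp_pos: [516.0, -152.5, 146.5]
ee_rot: [-180.0, -0.0, 169.9]
wrist_force: [-0.8, -0.0, -2.0]
grip_width: 16.8
grip_force: 30.0
```

```bash
python3 - <<'E'
from h import *
go((587.5,199,150,159.6),(587.5,199,46,159.6))
E
```

```text
at [ 516.  -152.5  146.5] [-1.7999e+02 -1.0000e-02  1.6988e+02] t 15.3
(587.5, 199, 150, 159.6) turn first [-0.   -0.    2.06] then shift [ 1.85 11.81 -0.12] norm 12.0
(587.5, 199, 46, 159.6) turn first [0. 0. 0.] then shift [ 0.   -0.    3.47] norm 3.5
```

Emit:
apply_moves(rows=[[8, [0, 0, 0], [0, 0, 0.5]], [8, [0, 0, 0], [0, 0, 0.5]], [8, [0, 0, 0], [0, 0, 0.5]], [8, [0, 0, 0], [0, 0, 0.56]], [8, [0.08, 0.5, 0], [0, 0, 0]], [8, [0.12, 0.76, 0], [0, 0, 0]], [8, [0.13, 0.83, 0], [0, 0, 0]], [8, [0.13, 0.83, 0], [0, 0, 0]]])

```text
clock: 16.15
tcp_pos: [533.3, -63.7, 145.8]
ee_rot: [180.0, -0.1, 159.6]
wrist_force: [0.1, 0.1, -2.3]
grip_width: 16.8
grip_force: 30.0
```

Emit:
apply_moves(rows=[[8, [0.13, 0.83, 0], [0, 0, 0]], [8, [0.13, 0.83, 0], [0, 0, 0]], [8, [0.13, 0.83, 0], [0, 0, 0]], [8, [0.13, 0.83, 0], [0, 0, 0]], [8, [0.13, 0.83, 0], [0, 0, 0]], [8, [0.13, 0.83, 0], [0, 0, 0]], [8, [0.13, 0.83, 0], [0, 0, 0]], [8, [0.13, 0.83, 0], [0, 0, 0]]])

```text
clock: 16.95
tcp_pos: [573.2, 134.0, 145.7]
ee_rot: [-180.0, -0.1, 159.7]
wrist_force: [0.3, -0.2, -2.0]
grip_width: 17.0
grip_force: 30.0
```

Emit:
apply_moves(rows=[[8, [0.13, 0.83, 0], [0, 0, 0]], [8, [0.13, 0.83, 0], [0, 0, 0]], [8, [0.1, 0.59, 0], [0, 0, 0]], [8, [0, 0, 0.3], [0, 0, 0]], [8, [0, 0, 0.6], [0, 0, 0]], [8, [0, 0, 0.6], [0, 0, 0]], [8, [0, 0, 0], [0, 0, 0]], [8, [0, 0, 0], [0, 0, 0]]])

```text
clock: 17.75
tcp_pos: [586.7, 198.3, 101.0]
ee_rot: [-179.9, -0.1, 159.6]
wrist_force: [-0.3, 0.8, -2.1]
grip_width: 16.7
grip_force: 30.0
```

```bash
python3 - <<'E'
from h import *
go((587.5,199,49,159.6))
E
```

```text
at [586.7 198.3 101. ] [-1.7992e+02 -1.0000e-01  1.5957e+02] t 17.8
(587.5, 199, 49, 159.6) turn first [-0.02 -0.02 -0.01] then shift [-0.02  0.03  1.73] norm 1.7
```

Emit:
apply_moves(rows=[[8, [0, 0, 0.3], [0, 0, 0]], [8, [0, 0, 0.5], [0, 0, 0]], [8, [0, 0, 0.5], [0, 0, 0]], [8, [0, 0, 0.3], [0, 0, 0]], [8, [0, 0, 0.1], [0, 0, 0]], [8, [0, 0, 0], [0, 0, 0]], [8, [0, 0, 0], [0, 0, 0]], [8, [0, 0, 0], [0, 0, 0]]])

```text
clock: 18.55
tcp_pos: [588.1, 199.0, 51.2]
ee_rot: [180.0, 0.1, 159.6]
wrist_force: [0.0, -0.1, -3.1]
grip_width: 16.8
grip_force: 30.0
```

Emit:
apply_moves(rows=[[8, [0, 0, 0.07], [0, 0, 0]], [8, [0, 0, 0.05], [0, 0, 0]], [8, [0, 0, 0], [0, 0, 0]], [8, [0, 0, 0.03], [0, 0, 0]], [8, [0, 0, 0], [0, 0, 0]], [8, [0, 0, 0], [0, 0, 0]]])

```text
clock: 19.15
tcp_pos: [587.6, 198.9, 46.1]
ee_rot: [-180.0, -0.0, 159.6]
wrist_force: [-0.7, -0.8, -1.8]
grip_width: 16.9
grip_force: 30.0
```

Emit:
apply_moves(rows=[[8, [0, 0, 0.03], [0, 0, 0]], [8, [0, 0, 0], [0, 0, 0]], [8, [0, 0, 0], [0, 0, 0]]])

```text
clock: 19.45
tcp_pos: [587.7, 199.0, 45.7]
ee_rot: [180.0, 0.0, 159.6]
wrist_force: [-0.7, -1.2, 5.0]
grip_width: 17.1
grip_force: 30.0
```

Emit:
apply_moves(rows=[[22, [0, 0, 0], [0, 0, 0]], [26, [0, 0, 0], [0, 0, 0]], [45, [0, 0, 0], [0, 0, 0]], [60, [0, 0, 0], [0, 0, 0]], [60, [0, 0, -0.4], [0, 0, 0]], [60, [0, 0, -1], [0, 0, 0]], [60, [0, 0, -1], [0, 0, 0]], [60, [0, 0, -1], [0, 0, 0]]])

```text
clock: 20.25
tcp_pos: [587.5, 198.9, 149.0]
ee_rot: [180.0, 0.0, 159.6]
wrist_force: [0.7, 0.1, -0.8]
grip_width: 60.1
grip_force: 0.0
```

Emit:
apply_moves(rows=[[60, [0, 0, 0], [0, 0, -0.7]], [60, [0, 0, 0], [0, 0, -0.7]], [60, [0, 0, 0], [0, 0, -0.66]], [60, [0, 0, 0], [0, 0, 0]]])

```text
clock: 20.65
tcp_pos: [587.7, 199.0, 148.3]
ee_rot: [180.0, 0.1, 169.9]
wrist_force: [0.9, -0.0, 0.3]
grip_width: 60.2
grip_force: 0.0
```

```bash
python3 - <<'E'
from h import *
p,d=snapshot("scene"); P=cloud(cam("scene"),d)
for t in((648,177),(587.5,199)):
    m=(np.hypot(P[...,0]-t[0],P[...,1]-t[1])<25)&(P[...,2]>50)&(P[...,2]<82); print(m.sum(),P[m].mean(0) if m.any() else 0, P[m][:,2].max())
go((580,-164,145,169.9),(580,-164,41,169.9))
E
```

```text
121 [649.95351854 174.37354201  60.86421785] 65.80720385655104
119 [590.03653193 194.7867118   67.65489293] 78.16207926606444
at [587.7 198.9 148. ] [1.7999e+02 4.0000e-02 1.6981e+02] t 20.7
(580, -164, 145, 169.9) turn first [ 0.    0.01 -0.02] then shift [ -1.87 -11.96   0.1 ] norm 12.1
(580, -164, 41, 169.9) turn first [0. 0. 0.] then shift [ 0.   -0.    3.47] norm 3.5
```

Emit:
apply_moves(rows=[[60, [-0.14, -0.92, 0], [0, 0, 0]], [60, [-0.14, -0.92, 0], [0, 0, 0]], [60, [-0.14, -0.92, 0], [0, 0, 0]], [60, [-0.14, -0.92, 0], [0, 0, 0]], [60, [-0.14, -0.92, 0], [0, 0, 0]], [60, [-0.14, -0.92, 0], [0, 0, 0]], [60, [-0.14, -0.92, 0], [0, 0, 0]], [60, [-0.14, -0.92, 0], [0, 0, 0]]])

```text
clock: 21.5
tcp_pos: [581.8, -25.5, 147.6]
ee_rot: [-180.0, 0.0, 169.8]
wrist_force: [-0.2, -0.1, 0.3]
grip_width: 60.1
grip_force: 0.0
```

Emit:
apply_moves(rows=[[60, [-0.15, -0.92, 0], [0, 0, 0]], [60, [-0.15, -0.92, 0], [0, 0, 0]], [60, [-0.15, -0.92, 0], [0, 0, 0]], [60, [-0.15, -0.92, 0], [0, 0, 0]], [60, [-0.15, -0.92, 0], [0, 0, 0]], [60, [0, 0, 0.9], [0, 0, 0]], [60, [0, 0, 0], [0, 0, 0]], [60, [0, 0, 0], [0, 0, 0]]])

```text
clock: 22.3
tcp_pos: [579.0, -163.7, 120.1]
ee_rot: [180.0, -0.1, 169.8]
wrist_force: [-0.7, -0.3, -0.0]
grip_width: 59.6
grip_force: 0.0
```

```bash
python3 - <<'E'
from h import *
c=cam("wrist"); p,d=snapshot("wrist"); P=cloud(c,d)
for t in([580,-164],[644,-175]):
    m=(np.hypot(P[...,0]-t[0],P[...,1]-t[1])<22)&(P[...,2]>50)&(P[...,2]<92)
    if m.sum()>20: 
        zt=np.percentile(P[...,2][m],90);mm=m&(P[...,2]>zt-4);print(mm.sum(),zt,P[mm].mean(0).round(1))
go((580,-164,41,169.9))
E
```

```text
984 64.58912065184731 [ 580.2 -164.5   63.7]
833 66.14014716866662 [ 637.6 -174.9   65.3]
at [ 579.7 -163.7  120.7] [ 1.7999e+02 -3.0000e-02  1.6987e+02] t 22.4
(580, -164, 41, 169.9) turn first [ 0.   -0.01 -0.01] then shift [-0.01 -0.01  2.66] norm 2.7
```

Emit:
apply_moves(rows=[[60, [0, -0.01, 0.3], [0, 0, 0]], [60, [0, 0, 0.6], [0, 0, 0]], [60, [0, 0, 0.6], [0, 0, 0]], [60, [0, 0, 0.6], [0, 0, 0]], [60, [0, 0, 0.4], [0, 0, 0]], [60, [0, 0, 0.16], [0, 0, 0]], [60, [0, 0, 0], [0, 0, 0]], [60, [0, 0, 0], [0, 0, 0]]])

```text
clock: 23.15
tcp_pos: [580.2, -164.6, 41.1]
ee_rot: [-180.0, 0.1, 169.9]
wrist_force: [0.8, 0.1, 0.9]
grip_width: 60.1
grip_force: 0.0
```

Emit:
apply_moves(rows=[[15, [0, 0, 0], [0, 0, 0]], [15, [0, 0, 0], [0, 0, 0]], [15, [0, 0, 0], [0, 0, 0]], [15, [0, 0, 0], [0, 0, 0]], [15, [0, 0, 0], [0, 0, 0]], [15, [0, 0, 0], [0, 0, 0]]])

```text
clock: 23.75
tcp_pos: [579.7, -164.5, 40.7]
ee_rot: [-180.0, 0.0, 169.9]
wrist_force: [0.0, 0.3, 1.4]
grip_width: 25.6
grip_force: 30.0
```

Emit:
apply_moves(rows=[[15, [0, 0, -0.3], [0, 0, 0]], [15, [0, 0, -0.5], [0, 0, 0]], [15, [0, 0, -0.6], [0, 0, 0]], [15, [0, 0, -0.7], [0, 0, 0]], [15, [0, 0, -0.7], [0, 0, 0]], [15, [0, 0, -0.5], [0, 0, 0]], [15, [0, 0, 0], [0, 0, 0]], [15, [0, 0, 0], [0, 0, 0]]])

```text
clock: 24.55
tcp_pos: [579.6, -164.4, 139.5]
ee_rot: [-180.0, 0.0, 169.9]
wrist_force: [-0.3, -0.3, -2.0]
grip_width: 25.5
grip_force: 30.0
```

```bash
python3 - <<'E'
from h import *
go((526.5,221.7,140,159.6),(526.5,221.7,34,159.6))
E
```

```text
at [ 579.6 -164.4  139.5] [-1.7999e+02  1.0000e-02  1.6988e+02] t 24.6
(526.5, 221.7, 140, 159.6) turn first [-0.    0.    2.06] then shift [ 6.14 11.45 -0.02] norm 13.0
(526.5, 221.7, 34, 159.6) turn first [0. 0. 0.] then shift [ 0.   -0.    3.53] norm 3.5
```

Emit:
apply_moves(rows=[[15, [0, 0, 0], [0, 0, 0.5]], [15, [0, 0, 0], [0, 0, 0.5]], [15, [0, 0, 0], [0, 0, 0.5]], [15, [0, 0, 0], [0, 0, 0.56]], [15, [0.25, 0.47, 0], [0, 0, 0]], [15, [0.42, 0.78, 0], [0, 0, 0]], [15, [0.42, 0.78, 0], [0, 0, 0]], [15, [0.42, 0.78, 0], [0, 0, 0]]])

```text
clock: 25.35
tcp_pos: [565.3, -67.6, 138.5]
ee_rot: [180.0, -0.1, 159.6]
wrist_force: [0.1, -0.2, -0.9]
grip_width: 25.7
grip_force: 30.0
```

Emit:
apply_moves(rows=[[15, [0.42, 0.78, 0], [0, 0, 0]], [15, [0.42, 0.78, 0], [0, 0, 0]], [15, [0.42, 0.78, 0], [0, 0, 0]], [15, [0.42, 0.78, 0], [0, 0, 0]], [15, [0.42, 0.78, 0], [0, 0, 0]], [15, [0.42, 0.78, 0], [0, 0, 0]], [15, [0.42, 0.78, 0], [0, 0, 0]], [15, [0.42, 0.78, 0], [0, 0, 0]]])

```text
clock: 26.15
tcp_pos: [535.7, 142.8, 138.6]
ee_rot: [-180.0, -0.1, 159.7]
wrist_force: [0.3, -0.2, -1.2]
grip_width: 25.9
grip_force: 30.0
```

Emit:
apply_moves(rows=[[15, [0.42, 0.78, 0], [0, 0, 0]], [15, [0.42, 0.78, 0], [0, 0, 0]], [15, [0.42, 0.84, 0], [0, 0, 0]], [15, [0, 0, 0.3], [0, 0, 0]], [15, [0, 0, 0.6], [0, 0, 0]], [15, [0, 0, 0.6], [0, 0, 0]], [15, [0, 0, 0], [0, 0, 0]], [15, [0, 0, 0], [0, 0, 0]]])

```text
clock: 26.95
tcp_pos: [526.1, 221.3, 93.8]
ee_rot: [-179.9, -0.1, 159.6]
wrist_force: [0.1, -0.2, -1.5]
grip_width: 26.0
grip_force: 30.0
```

```bash
python3 - <<'E'
from h import *
go((526.5,221.7,34,159.6))
E
```

```text
at [526.1 221.3  93.8] [-1.7992e+02 -1.0000e-01  1.5961e+02] t 26.9
(526.5, 221.7, 34, 159.6) turn first [-0.02 -0.02  0.  ] then shift [-0.01  0.02  1.99] norm 2.0
```

Emit:
apply_moves(rows=[[15, [0, 0, 0.3], [0, 0, 0]], [15, [0, 0, 0.6], [0, 0, 0]], [15, [0, 0, 0.6], [0, 0, 0]], [15, [0, 0, 0.3], [0, 0, 0]], [15, [0, 0, 0.1], [0, 0, 0]], [15, [0, 0, 0], [0, 0, 0]], [15, [0, 0, 0], [0, 0, 0]], [15, [0, 0, 0], [0, 0, 0]]])

```text
clock: 27.75
tcp_pos: [527.8, 221.8, 38.2]
ee_rot: [180.0, 0.1, 159.6]
wrist_force: [0.3, -0.1, -1.1]
grip_width: 26.1
grip_force: 30.0
```

Emit:
apply_moves(rows=[[15, [0, 0, 0.1], [0, 0, 0]], [15, [0, 0, 0.08], [0, 0, 0]], [15, [0, 0, 0.05], [0, 0, 0]], [15, [0, 0, 0], [0, 0, 0]], [15, [0, 0, 0], [0, 0, 0]], [15, [0, 0, 0], [0, 0, 0]]])

```text
clock: 28.35
tcp_pos: [527.2, 221.6, 30.5]
ee_rot: [-180.0, 0.0, 159.6]
wrist_force: [0.4, -0.3, -2.4]
grip_width: 26.2
grip_force: 30.0
```

Emit:
apply_moves(rows=[[15, [0, 0, 0.03], [0, 0, 0]], [15, [0, 0, 0], [0, 0, 0]], [15, [0, 0, 0], [0, 0, 0]]])

```text
clock: 28.65
tcp_pos: [527.2, 221.6, 29.7]
ee_rot: [-180.0, 0.0, 159.6]
wrist_force: [-0.0, -0.4, -0.1]
grip_width: 25.8
grip_force: 30.0
```

Emit:
apply_moves(rows=[[15, [0, 0, 0.02], [0, 0, 0]], [15, [0, 0, 0], [0, 0, 0]], [15, [0, 0, 0], [0, 0, 0]]])

```text
clock: 28.95
tcp_pos: [527.2, 221.6, 29.6]
ee_rot: [-180.0, 0.0, 159.6]
wrist_force: [-0.8, -0.2, 5.9]
grip_width: 25.8
grip_force: 30.0
```

Emit:
apply_moves(rows=[[30, [0, 0, 0], [0, 0, 0]], [34, [0, 0, 0], [0, 0, 0]], [45, [0, 0, 0], [0, 0, 0]], [60, [0, 0, 0], [0, 0, 0]], [65, [0, 0, -0.5], [0, 0, 0]], [65, [0, 0, -1], [0, 0, 0]], [65, [0, 0, -1], [0, 0, 0]], [65, [0, 0, -1], [0, 0, 0]]])

```text
clock: 29.75
tcp_pos: [526.9, 221.5, 134.9]
ee_rot: [-180.0, -0.0, 159.6]
wrist_force: [0.1, 0.6, -0.2]
grip_width: 64.7
grip_force: 0.0
```

Emit:
apply_moves(rows=[[65, [0, 0, 0], [0, 0, -0.7]], [65, [0, 0, 0], [0, 0, -0.7]], [65, [0, 0, 0], [0, 0, -0.66]], [65, [0, 0, 0], [0, 0, 0]]])

```text
clock: 30.15
tcp_pos: [527.1, 221.6, 134.0]
ee_rot: [-180.0, -0.0, 169.9]
wrist_force: [0.5, 1.7, 1.0]
grip_width: 64.8
grip_force: 0.0
```

```bash
python3 - <<'E'
from h import *
go((643.5,-175.7,120,169.9),(643.5,-175.7,45,169.9))
E
```

```text
at [527.1 221.6 134. ] [-179.99   -0.    169.91] t 30.1
(643.5, -175.7, 120, 169.9) turn first [-0. -0.  0.] then shift [ -6.14 -12.36   0.47] norm 13.8
(643.5, -175.7, 45, 169.9) turn first [0. 0. 0.] then shift [ 0.  -0.   2.5] norm 2.5
```

Emit:
apply_moves(rows=[[65, [-0.44, -0.88, 0], [0, 0, 0]], [65, [-0.44, -0.88, 0], [0, 0, 0]], [65, [-0.44, -0.88, 0], [0, 0, 0]], [65, [-0.44, -0.88, 0], [0, 0, 0]], [65, [-0.44, -0.88, 0], [0, 0, 0]], [65, [-0.44, -0.88, 0], [0, 0, 0]], [65, [-0.44, -0.88, 0], [0, 0, 0]]])

```text
clock: 30.85
tcp_pos: [585.8, 22.3, 133.8]
ee_rot: [-180.0, -0.0, 169.8]
wrist_force: [-0.0, -0.1, -0.6]
grip_width: 65.0
grip_force: 0.0
```

Emit:
apply_moves(rows=[[65, [-0.44, -0.88, 0], [0, 0, 0]], [65, [-0.44, -0.88, 0], [0, 0, 0]], [65, [-0.44, -0.88, 0], [0, 0, 0]], [65, [-0.44, -0.88, 0], [0, 0, 0]], [65, [-0.44, -0.88, 0], [0, 0, 0]], [65, [-0.44, -0.88, 0], [0, 0, 0]], [65, [-0.44, -0.92, 0.4], [0, 0, 0]], [65, [0, 0, 0], [0, 0, 0]]])

```text
clock: 31.65
tcp_pos: [644.3, -179.5, 120.6]
ee_rot: [-179.9, -0.0, 169.6]
wrist_force: [0.5, 0.5, 0.1]
grip_width: 65.2
grip_force: 0.0
```

Emit:
apply_moves(rows=[[65, [0, 0, 0], [0, 0, 0]], [65, [0, 0, 0], [0, 0, 0]]])

```text
clock: 31.85
tcp_pos: [643.5, -174.9, 122.0]
ee_rot: [180.0, -0.1, 169.9]
wrist_force: [1.1, 0.7, -0.3]
grip_width: 64.9
grip_force: 0.0
```

```bash
python3 - <<'E'
from h import *
c=cam("wrist"); p,d=snapshot("wrist"); P=cloud(c,d); cv2.imwrite("pics/w4.png",p)
t=[644,-175]
m=(np.hypot(P[...,0]-t[0],P[...,1]-t[1])<26)&(P[...,2]>50)&(P[...,2]<92)
zt=np.percentile(P[...,2][m],90);mm=m&(P[...,2]>zt-4);print(mm.sum(),zt,P[mm].mean(0).round(1),P[mm].min(0),P[mm].max(0))
go((643.5,-175.7,45,169.9))
E
```

```text
2014 66.16199682131536 [ 646.1 -176.3   65.3] [ 627.60309869 -196.09230698   62.23089396] [ 666.28197826 -157.03927418   67.43751751]
at [ 643.6 -174.7  122.2] [ 1.7998e+02 -3.0000e-02  1.6990e+02] t 31.9
(643.5, -175.7, 45, 169.9) turn first [ 0.   -0.01 -0.  ] then shift [-0.   -0.03  2.57] norm 2.6
```

Emit:
apply_moves(rows=[[65, [-0.055, -0.04, 0.3], [0, 0, 0]], [65, [0, 0, 0.6], [0, 0, 0]], [65, [0, 0, 0.6], [0, 0, 0]], [65, [0, 0, 0.5], [0, 0, 0]], [65, [0, 0, 0.4], [0, 0, 0]], [65, [0, 0, 0.16], [0, 0, 0]], [65, [0, 0, 0], [0, 0, 0]], [65, [0, 0, 0], [0, 0, 0]]])

```text
clock: 32.7
tcp_pos: [645.8, -177.5, 45.7]
ee_rot: [-180.0, 0.0, 169.9]
wrist_force: [0.4, 0.3, 0.6]
grip_width: 64.9
grip_force: 0.0
```

Emit:
apply_moves(rows=[[26, [0, 0, 0], [0, 0, 0]], [26, [0, 0, 0], [0, 0, 0]], [26, [0, 0, 0], [0, 0, 0]], [26, [0, 0, 0], [0, 0, 0]], [26, [0, 0, 0], [0, 0, 0]], [26, [0, 0, 0], [0, 0, 0]]])

```text
clock: 33.3
tcp_pos: [645.6, -177.2, 45.6]
ee_rot: [180.0, 0.0, 169.9]
wrist_force: [-0.9, 1.7, 3.9]
grip_width: 37.4
grip_force: 30.0
```

Emit:
apply_moves(rows=[[26, [0, 0, -0.3], [0, 0, 0]], [26, [0, 0, -0.5], [0, 0, 0]], [26, [0, 0, -0.6], [0, 0, 0]], [26, [0, 0, -0.7], [0, 0, 0]], [26, [0, 0, -0.7], [0, 0, 0]], [26, [0, 0, -0.4], [0, 0, 0]], [26, [0, 0, 0], [0, 0, 0]], [26, [0, 0, 0], [0, 0, 0]]])

```text
clock: 34.1
tcp_pos: [645.1, -177.3, 141.2]
ee_rot: [-180.0, -0.0, 169.9]
wrist_force: [-0.9, -0.0, -2.4]
grip_width: 37.3
grip_force: 30.0
```

```bash
python3 - <<'E'
from h import *
go((465.6,244.3,140,159.6),(465.6,244.3,38,159.6))
E
```

```text
at [ 645.1 -177.3  141.2] [-1.7999e+02 -1.0000e-02  1.6988e+02] t 34.1
(465.6, 244.3, 140, 159.6) turn first [-0.   -0.    2.06] then shift [10.51 11.09  0.04] norm 15.3
(465.6, 244.3, 38, 159.6) turn first [0. 0. 0.] then shift [ 0.  -0.   3.4] norm 3.4
```

Emit:
apply_moves(rows=[[26, [0, 0, 0], [0, 0, 0.5]], [26, [0, 0, 0], [0, 0, 0.5]], [26, [0, 0, 0], [0, 0, 0.5]], [26, [0, 0, 0], [0, 0, 0.56]], [26, [0.4, 0.42, 0], [0, 0, 0]], [26, [0.63, 0.67, 0], [0, 0, 0]], [26, [0.63, 0.67, 0], [0, 0, 0]], [26, [0.63, 0.67, 0], [0, 0, 0]]])

```text
clock: 34.9
tcp_pos: [604.4, -83.1, 140.1]
ee_rot: [-180.0, -0.2, 159.6]
wrist_force: [0.3, 1.2, -2.6]
grip_width: 37.6
grip_force: 30.0
```

Emit:
apply_moves(rows=[[26, [0.63, 0.67, 0], [0, 0, 0]], [26, [0.63, 0.67, 0], [0, 0, 0]], [26, [0.63, 0.67, 0], [0, 0, 0]], [26, [0.63, 0.67, 0], [0, 0, 0]], [26, [0.63, 0.67, 0], [0, 0, 0]], [26, [0.63, 0.67, 0], [0, 0, 0]], [26, [0.63, 0.67, 0], [0, 0, 0]], [26, [0.63, 0.67, 0], [0, 0, 0]]])

```text
clock: 35.7
tcp_pos: [518.5, 119.9, 140.4]
ee_rot: [-180.0, -0.1, 159.7]
wrist_force: [-0.4, 1.0, -2.0]
grip_width: 37.3
grip_force: 30.0
```

Emit:
apply_moves(rows=[[26, [0.63, 0.67, 0], [0, 0, 0]], [26, [0.63, 0.67, 0], [0, 0, 0]], [26, [0.63, 0.67, 0], [0, 0, 0]], [26, [0.63, 0.67, 0], [0, 0, 0]], [26, [0.66, 0.62, 0], [0, 0, 0]], [26, [0, 0, 0.7], [0, 0, 0]], [26, [0, 0, 0.7], [0, 0, 0]], [26, [0, 0, 0], [0, 0, 0]]])

```text
clock: 36.5
tcp_pos: [462.0, 244.0, 96.5]
ee_rot: [-179.7, -0.3, 159.7]
wrist_force: [-0.4, -0.9, -2.2]
grip_width: 36.9
grip_force: 30.0
```

Emit:
apply_moves(rows=[[26, [0, 0, 0], [0, 0, 0]], [26, [0, 0, 0], [0, 0, 0]]])

```text
clock: 36.7
tcp_pos: [466.1, 244.6, 99.9]
ee_rot: [180.0, 0.0, 159.6]
wrist_force: [0.2, -0.4, -2.1]
grip_width: 37.1
grip_force: 30.0
```

```bash
python3 - <<'E'
from h import *
go((465.6,244.3,38,159.6))
E
```

```text
at [466.1 244.6  99.9] [1.7998e+02 3.0000e-02 1.5959e+02] t 36.7
(465.6, 244.3, 38, 159.6) turn first [ 0.    0.01 -0.  ] then shift [ 0.01 -0.01  2.06] norm 2.1
```

Emit:
apply_moves(rows=[[26, [0, 0, 0.3], [0, 0, 0]], [26, [0, 0, 0.6], [0, 0, 0]], [26, [0, 0, 0.6], [0, 0, 0]], [26, [0, 0, 0.35], [0, 0, 0]], [26, [0, 0, 0.12], [0, 0, 0]], [26, [0, 0, 0], [0, 0, 0]], [26, [0, 0, 0], [0, 0, 0]], [26, [0, 0, 0], [0, 0, 0]]])

```text
clock: 37.5
tcp_pos: [466.6, 244.7, 40.8]
ee_rot: [180.0, 0.1, 159.6]
wrist_force: [-0.2, -0.2, -1.9]
grip_width: 37.4
grip_force: 30.0
```

Emit:
apply_moves(rows=[[26, [0, 0, 0.07], [0, 0, 0]], [26, [0, 0, 0.03], [0, 0, 0]], [26, [0, 0, 0], [0, 0, 0]], [26, [0, 0, 0], [0, 0, 0]]])

```text
clock: 37.9
tcp_pos: [465.9, 244.4, 37.1]
ee_rot: [-180.0, -0.0, 159.6]
wrist_force: [-0.1, -0.2, -2.5]
grip_width: 36.8
grip_force: 30.0
```

Emit:
apply_moves(rows=[[26, [0, 0, 0.06], [0, 0, 0]], [26, [0, 0, 0], [0, 0, 0]], [26, [0, 0, 0], [0, 0, 0]]])

```text
clock: 38.2
tcp_pos: [465.9, 244.4, 35.2]
ee_rot: [-180.0, -0.0, 159.6]
wrist_force: [0.4, 0.3, -1.6]
grip_width: 37.4
grip_force: 30.0
```

Emit:
apply_moves(rows=[[26, [0, 0, 0.03], [0, 0, 0]], [26, [0, 0, 0], [0, 0, 0]], [26, [0, 0, 0], [0, 0, 0]]])

```text
clock: 38.5
tcp_pos: [466.1, 244.5, 34.6]
ee_rot: [180.0, 0.0, 159.6]
wrist_force: [-0.5, -0.6, 1.1]
grip_width: 36.8
grip_force: 30.0
```

Contact; release.

Emit:
apply_moves(rows=[[26, [0, 0, 0.01], [0, 0, 0]], [40, [0, 0, 0], [0, 0, 0]], [44, [0, 0, 0], [0, 0, 0]], [60, [0, 0, 0], [0, 0, 0]], [70, [0, 0, -0.5], [0, 0, 0]], [70, [0, 0, -1], [0, 0, 0]], [70, [0, 0, -1], [0, 0, 0]], [70, [0, 0, -1], [0, 0, 0]]])

```text
clock: 39.3
tcp_pos: [465.6, 244.4, 140.0]
ee_rot: [-180.0, -0.0, 159.6]
wrist_force: [0.6, 0.5, -0.5]
grip_width: 69.8
grip_force: 0.0
```

Emit:
apply_moves(rows=[[70, [0, 1, -0.5], [0, 0, 0]], [70, [0, 1, -0.5], [0, 0, 0]], [70, [0, 1, -0.5], [0, 0, 0]], [70, [0, 1, 0], [0, 0, 0]], [70, [0, 1, 0], [0, 0, 0]], [70, [0, 1, 0], [0, 0, 0]], [70, [0, 0, 0], [0, 0, 0]], [70, [0, 0, 0], [0, 0, 0]]])

```text
clock: 40.1
tcp_pos: [528.3, 413.1, 183.4]
ee_rot: [-179.9, -0.0, 159.6]
wrist_force: [0.6, -0.9, 0.2]
grip_width: 70.2
grip_force: 0.0
```

```bash
python3 - <<'E'
from h import *
p,d=snapshot("scene"); cv2.imwrite("pics/s3.png",p[60:340,130:460].repeat(2,0).repeat(2,1))
P=cloud(cam("scene"),d)
for t in((648,177),(587.5,199),(527,221.6),(466,244.4)):
    m=(np.hypot(P[...,0]-t[0],P[...,1]-t[1])<25)&(P[...,2]>40)&(P[...,2]<82); z=P[m][:,2]; zt=np.percentile(z,90); print(zt.round(1),P[m][z>zt-4].mean(0).round(1))
print(monitor.get_obs()['wrist_force'])
E
```

```text
64.3 [649.4 176.3  63.1]
75.8 [589.  197.2  75.1]
54.6 [528.6 219.5  53.3]
56.2 [468.2 242.7  55. ]
[ 0.3454289  -1.10154835 -0.1683706 ]
```

View pics/s3.png

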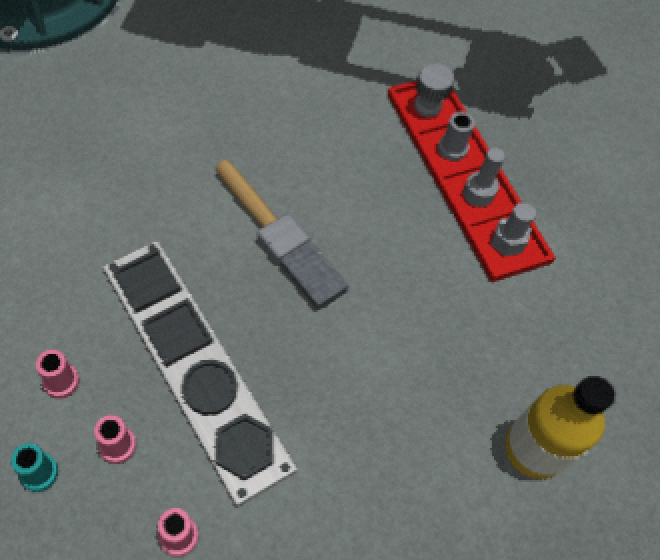

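All four parts stand upright, one to a compartment. Near to far they are the knob (433,90), bushing (457,138), spindle (483,180) and hexplug (514,230), and the nests are empty.

```bash
python3 -c "
from bench import order
print(order.finish_job())"
```

```text
the job is handed in; nothing more can be done
None
```

The job is handed in: from the far compartment to the near one stand the hexplug, spindle, bushing and knob, all upright, in reverse of their rail order, and each was lowered until it touched the floor before release.

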